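# Swap the tube carriers on the sample mixer and start it

## Robot

A 6-joint arm with a two-finger parallel gripper is mounted at the origin on the work surface. World frame = base frame: x ahead of the robot, y to its left, z up, the work surface at z = 0. Lengths are in mm, angles in rad, forces in N, time in s.
With the tool pointing down it reaches from about 250 to 725 mm from the base axis. Payload 9.7 kg.
Tool frame: the origin (TCP) lies at the centre of the arm's flange, where the gripper is bolted on; the fingertips stand 173 mm ahead of it and the grasp point (between the pads) lies 155 mm ahead of it; z points along the fingers, y is the line along which they close (so a half turn about z gives the same grasp; the last joint's range is limited). The gripper opens to 85 mm and grips with 20 to 120 N. Pads are 22 mm wide; open, the fingers measure 114 mm over their backs; the gripper's body (76 mm by 85 mm) begins 54 mm behind the grasp point. The pads swing forward as they close: fully open they stand 13 mm farther back than shut.
Start: joints at [-1.19, 0.087, 0.176, 1.66, 0, 1.571], TCP at [204.412, -510.601, 404.684] pointing down, gripper open.
Joint ranges: [-3.13, 3.13], [-0.85, 1.81], [-1.15, 1.24], [-2.2, 2.28], [-1.44, 1.52], [-3.14, 3.14]. Speed limits (rad/s): [2.22, 2.22, 2.57, 3.14, 3.14, 3.14].

## Interface

Orientations are given as a 3x3 rotation matrix whose columns are the frame's x, y, z axes.
In Python, from workcell import r gives the robot as it stands.
- The arm moves only by the tool carry_out, never from a script. Its argument "motion" is text: rows parted by semicolons, each of 6 numbers parted by spaces: the shift along the tool's x, y, z in m, then the turn, a rotation vector about the tool's x, y, z in degrees. A call has 1 to 8 rows; each row shifts and turns the commanded pose from where the row before left it, along the tool's axes as they then stand; what a row does not reach is not made up. A row lasts 1/10 s, in which the tool goes at most 50 mm and 8.59 degrees, less where a joint would pass 70% of its speed; a pose out of reach is approached as far as the arm can. A call is refused whole if a number of a shift passes 0.05 or a number of a turn 8.59, either way. A call with a gripper value outside its range is refused whole. "gripper" is the closure, from -1 (fully open) to 1 (shut), set as the call begins (left out, the last holds). The fingers move at their own pace and stop on an object; "grip_force" is the grip in N (left out, the last holds). Time passes only in rows, so rows that do not move let the fingers close. It gives the time, the measured TCP pose, the force, the opening and the grip force at its end, in the units of the state.
- r.get_state(): the state, without advancing time (a new reading comes with each control period).
- r.read_camera(name): name is "scene" or "side" or "wrist"; returns the picture (400x640x3 uint8, red, green, blue); there is no depth.
- r.camera_info(name): a dict with "fx", "fy", "cx", "cy" (pixels), "extrinsics" (4x4, takes a point from world to camera coordinates). Camera axes: x right, y down, z forward; pixel columns grow to the right and rows downward; lengths in mm; the calibration is good to about 2 mm. A picture is of the moment at which its call begins: read the wrist's pose just before it. camera_info takes no time and is no camera call; for the wrist camera it gives the pose at the moment of the call.
- r.job_done(): hands the job in; it is judged then, once.
The state is a dict: "time_s": time; "joints": joint angles; "qvel": joint speeds; "tau": joint torques, N m; "position": TCP position; "eef_rot": TCP orientation; "force": force on the tool from outside, world axes, zero at the start; "moment": the same for the moment, N m; "width": finger opening in mm; "grasp_force": force on a finger pad.
Only numpy, scipy, OpenCV 4.12 (cv2) and the standard library are available. Lean on these libraries where they do the work, as an engineer would, in place of code of your own. Each camera call takes 0.05 s, during which the arm holds its last target. There are 200 camera calls.

## Task

Lift the empty tube carrier off the mixer's two pegs and set it down flat and wholly on the rubber mat, lengthwise with the mat; then seat the carrier that holds the tubes on the mixer, its large hole over the thick peg and its small hole over the thin peg, lowered gently until it lies fully home and flush on the seat. Last, press the free tip of the steel start leaf on the mixer's front ledge down to its stop, let it spring back and move clear. Keep the tubes upright and leave the bottle, jar, carton and stock rack where they stand.

Things in the scene. Friction and masses are not known exactly. Their poses are not given: they have to be found in the camera images.
- full_centre (a point): Centre of the loaded carrier, 45 mm above its underside. Black plate 76 mm (x) by 180 mm (y), 18 mm thick, standing on the worktop to one side of the mixer; 0.28 to 0.56 kg; z up. Through holes on its long centre line: 20 mm wide at y = +74 mm, 14 mm at y = -74 mm. Twelve white-capped tubes stand on it, 30 to 64 mm either side of the centre along y, |x| under 32 mm, tops 85 mm above the underside.
- full_grip (a point): Where to grip the loaded carrier from above: in its upright grey grip post, on the carrier's vertical centre line, 62 mm above the underside. The post is 24 mm across the carrier's x (grip this width) and 30 mm along its y; its top is 90 mm above the underside.
- empty_centre (a point): Centre of the empty carrier, 45 mm above its underside. Same plate, holes, grip post (24 mm across x, 30 mm along y, top 90 mm above the underside) and axes as the loaded one, but with short empty sockets (tops 26 mm above the underside) instead of tubes; about 0.25 kg. At the start it is seated on the mixer's pegs.
- seat (a point): Centre of the mixer's seat, the flat top of the fixed white mixer, 100 mm (x) by 200 mm (y), 60 mm above the worktop, midway between two pegs that stand on it. When home, a carrier's underside lies on the seat, its centre 45 mm above this point and its axes parallel to these (y the same way). x points away from the front ledge, z up. Ledge: x = -50 to -137 mm, y within 85 mm, 36 mm above the worktop.
- peg_thick (a point): Tip of the thick steel peg, 16 mm wide, at y = +74 mm from the seat's centre, 24 mm above the seat, its top 10 mm tapered to 8 mm. The carrier's 20 mm hole goes over it (2 mm play all round).
- peg_thin (a point): Tip of the thin steel peg, 10 mm wide, at y = -74 mm from the seat's centre, 24 mm above the seat, its top 10 mm tapered to 4 mm. The carrier's 14 mm hole goes over it (2 mm play all round).
- leaf_tip (a point): Press point on top of the steel start leaf, 8 mm from its free end, 53 mm above the worktop, at x = -100, y = -32 mm from the seat's centre. The leaf is a level strip 22 mm wide, 80 mm long, 3 mm thick over the front ledge, parallel to the seat's y; its root is clamped in a dark block at the +y end (bolt head 64 mm above the worktop, 78 mm from this point). z up.
- leaf (a joint): Bending of the start leaf in rad: 0 at rest, 0.165 at its stop (tip pressed down about 12 mm). It is sprung: about 0.8 N at the tip to begin, 5 N at the stop, and springs back by itself.
- mat_top (a point): Centre of the top of the grey rubber mat, 150 mm (x) by 240 mm (y), 4 mm thick, fixed flat on the worktop on the other side of the mixer from the loaded carrier. z up.
- bottle: Bystander: white bottle, 66 mm wide, 190 mm tall; origin at the centre of its underside. Stands nearer the robot than the mixer, to one side.
- jar: Bystander: white jar, 72 mm wide, 100 mm tall; origin at the centre of its underside. Stands nearer the robot than the mixer, on the other side from the bottle.
- carton: Bystander: cardboard carton, 110 mm (x) by 220 mm (y), 80 mm tall; origin at the centre of its underside. Beyond the work, to one side.
- stock_rack: Bystander: plain black block rack of tubes without plate holes or grip post, 105 mm (x) by 210 mm (y), 85 mm tall; origin at the centre of its underside. Beyond the work, on the other side from the carton.
There are look-alikes about, which are no part of the job. Leave any blue or yellow look-alike of the part that bears empty_centre alone.

How it is judged (in metres and radians):
On the way, in this order (a step that is already met when the one before it is completed fails the run):
1. the empty carrier is set down flat on the mat and let go (x of empty_centre in the frame of mat_top between -0.038 and 0.038 m and y of empty_centre in the frame of mat_top between -0.035 and 0.035 m and z of empty_centre in the frame of mat_top between 0.041 and 0.049 m and angle between the y axis of empty_centre and the y axis of mat_top, either way round below 0.45 rad and angle between empty_centre's own z axis and vertical below 0.06 rad and contact force between the fingers and empty below 0.1 N and linear speed of empty below 0.02 m/s), for 0.2 s.
2. the loaded carrier is fully home on the pegs and let go (horizontal distance between full_centre and seat below 0.004 m and z of full_centre in the frame of seat between 0.041 and 0.048 m and angle between the y axis of full_centre and the y axis of seat, either way round below 0.06 rad and angle between full_centre's own z axis and vertical below 0.04 rad and contact force between the fingers and full below 0.1 N and linear speed of full below 0.02 m/s), for 0.2 s.
3. the start leaf is pressed to its stop (value of joint leaf above 0.148 rad), for 0.05 s.
At the end, for the whole second after the job is handed in: Loaded carrier home on the seat (centre within 4 mm, underside within 3 mm, aligned within 0.06 rad); empty carrier flat on the mat (centre within 38 mm across, 35 mm along, lengthwise within 0.45 rad); leaf sprung back below 0.02 rad; both carriers at rest (x of empty_centre in the frame of mat_top between -0.038 and 0.038 m and y of empty_centre in the frame of mat_top between -0.035 and 0.035 m and z of empty_centre in the frame of mat_top between 0.041 and 0.049 m and angle between the y axis of empty_centre and the y axis of mat_top, either way round below 0.45 rad and angle between empty_centre's own z axis and vertical below 0.06 rad and horizontal distance between full_centre and seat below 0.004 m and z of full_centre in the frame of seat between 0.041 and 0.048 m and angle between the y axis of full_centre and the y axis of seat, either way round below 0.06 rad and angle between full_centre's own z axis and vertical below 0.04 rad and value of joint leaf below 0.02 rad and linear speed of each of full, empty below 0.01 m/s); the robot touches nothing.
It fails at once if the bottle, jar, carton or stock rack is moved more than 20 mm or tipped (distance of any of bottle, jar, carton, stock_rack from where it was at the start of the episode above 0.02 m or angle between any of bottle, jar, carton, stock_rack's own z axis and vertical above 0.2 rad).
It fails at once if the loaded carrier is tilted more than 0.35 rad (angle between full_centre's own z axis and vertical above 0.35 rad).
It fails at once if the loaded carrier is dropped or rammed onto the mixer (over 60 N) (contact force between full and mixer above 60 N).
It also fails if it takes over 72 s, if anything falls off the work surface, if the arm or the gripper's body presses on something with over 40 N, if the wrist force passes 120 N, or if a joint passes its speed limit or range.

## Working session

There is one attempt and no reset: what is moved stays moved. The work goes in short steps, Python scripts to look and compute and a tool call to move; the robot and the scene stay as the last step left them, time stands still between calls to the robot, and variables do not carry over. Pictures are saved under pics/ and viewed, at most 10 in all, crops included, and the job is handed in when it is done.

Besides the shell and the picture viewer there is one more tool, called after ">>>" as name(argument=value, ...) on one line, values as JSON. carry_out: Moves the arm, as the interface text tells. Its arguments: {"type":"object","properties":{"motion":{"type":"string"},"gripper":{"type":"number"},"grip_force":{"type":"number"}},"required":["motion"]}

```bash
mkdir -p pics; python3 - <<'E'
from workcell import r
import cv2,numpy as np
s=r.get_state();print(s['time_s'],s['position'],s['eef_rot'],s['width'],s['joints'])
for n in ['scene','side']:
    i=r.camera_info(n);print(n,i['fx'],i['fy'],i['cx'],i['cy'],np.round(i['extrinsics'],3).tolist())
    im=r.read_camera(n);cv2.imwrite(f'pics/{n}0.png',im[:,:,::-1])
print(np.round(r.camera_info('wrist')['extrinsics'],3).tolist())
E
```

```text
0.0 [ 204.40378985 -510.59421451  403.99908978] [[ 9.28372336e-01  3.71651162e-01 -4.68860535e-04]
 [ 3.71651457e-01 -9.28371530e-01  1.22333801e-03]
 [ 1.93782198e-05 -1.30996587e-03 -9.99999142e-01]] 85.45195625204829 [-1.19001347e+00  8.74232044e-02  1.75126129e-01  1.65980922e+00
  1.93724349e-05  1.57079190e+00]
scene 386.1670251769465 386.1670251769465 326.93122185911136 193.21089598034771 [[0.069, 0.998, -0.006, -130.107], [0.668, -0.051, -0.742, -219.834], [-0.741, 0.047, -0.67, 1685.124], [0.0, 0.0, 0.0, 1.0]]
side 440.41870547956984 440.41870547956984 323.4872060695504 206.53135755642876 [[-0.999, -0.052, -0.008, 459.968], [-0.029, 0.662, -0.749, 29.651], [0.044, -0.747, -0.663, 1327.618], [0.0, 0.0, 0.0, 1.0]]
[[0.37, -0.929, -0.001, -550.075], [-0.877, -0.35, 0.33, -42.691], [-0.306, -0.121, -0.944, 382.655], [0.0, 0.0, 0.0, 1.0]]
```

View pics/scene0.png

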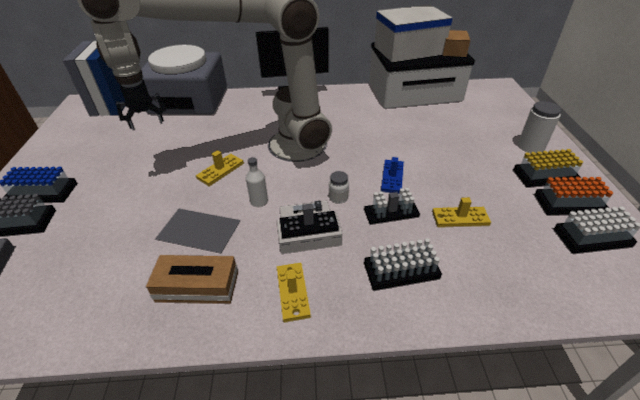

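View pics/side0.png

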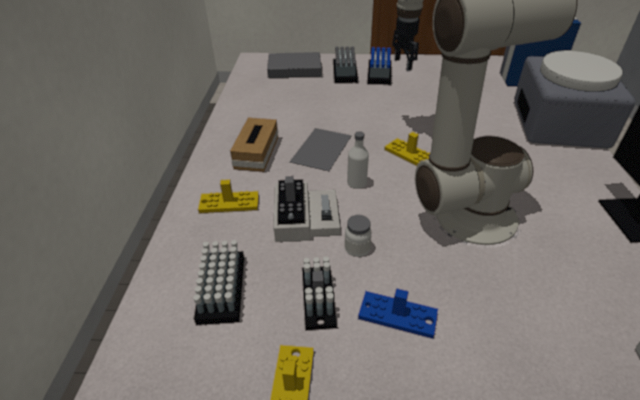

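The scene view shows the mixer with the empty black carrier at (308,222), its ledge on the robot side (side view 325,210). The mat is at (198,230), the bottle at (257,185) and the jar at (339,187).
- Loaded carrier candidates: black plate with white tubes and a grey post at (392,207), and black block at (402,262). The first fits, because it has the post and plate holes; the second is the stock rack.
- Empty carrier: the one on the mixer is the only black one. The yellow and blue ones are look-alikes.

I'll confirm both in an enlarged crop.

```bash
cat > h.py <<'E'
from workcell import r
import cv2,numpy as np
def ray(info,u,v,z):
    E=np.array(info['extrinsics']);R=E[:3,:3];t=E[:3,3];c=-R.T@t
    d=R.T@np.array([(u-info['cx'])/info['fx'],(v-info['cy'])/info['fy'],1]);return c+d*(z-c[2])/d[2]
def proj(info,p):
    E=np.array(info['extrinsics']);q=E[:3,:3]@np.array(p)+E[:3,3];return np.array([info['fx']*q[0]/q[2]+info['cx'],info['fy']*q[1]/q[2]+info['cy']])
def tri(i1,p1,i2,p2):
    P=[np.array([[i['fx'],0,i['cx']],[0,i['fy'],i['cy']],[0,0,1]])@np.array(i['extrinsics'])[:3] for i in (i1,i2)]
    X=cv2.triangulatePoints(P[0],P[1],np.array(p1,float).reshape(2,1),np.array(p2,float).reshape(2,1));return (X[:3]/X[3]).ravel()
E
python3 - <<'E'
from h import *
a=cv2.imread('pics/scene0.png');b=cv2.imread('pics/side0.png')
def c(im,u,v,n):
    x=cv2.resize(im[v:v+60,u:u+80],(400,300),interpolation=cv2.INTER_CUBIC)
    return x
cv2.imwrite('pics/crop.png',np.vstack([np.hstack([c(a,268,195,0),c(a,352,175,0)]),np.hstack([c(b,265,175,0),c(b,280,262,0)])]))
i=r.camera_info('scene')
m=cv2.inRange(cv2.cvtColor(a,cv2.COLOR_BGR2HSV),(0,0,60),(180,90,115))[200:260,150:250]
cs,_=cv2.findContours(m,0,2);k=max(cs,key=cv2.contourArea)
q=cv2.approxPolyDP(k,5,True)[:,0]+[150,200];print(q.tolist());P=np.array([ray(i,*p,4) for p in q]);print(P.round(),P.mean(0))
E
```

```text
[[155, 239], [220, 253], [239, 220], [178, 209]]
[[ 523. -474.    4.]
 [ 598. -252.    4.]
 [ 456. -206.    4.]
 [ 385. -429.    4.]] [ 490.53685339 -340.1067793     4.        ]
```

View pics/crop.png

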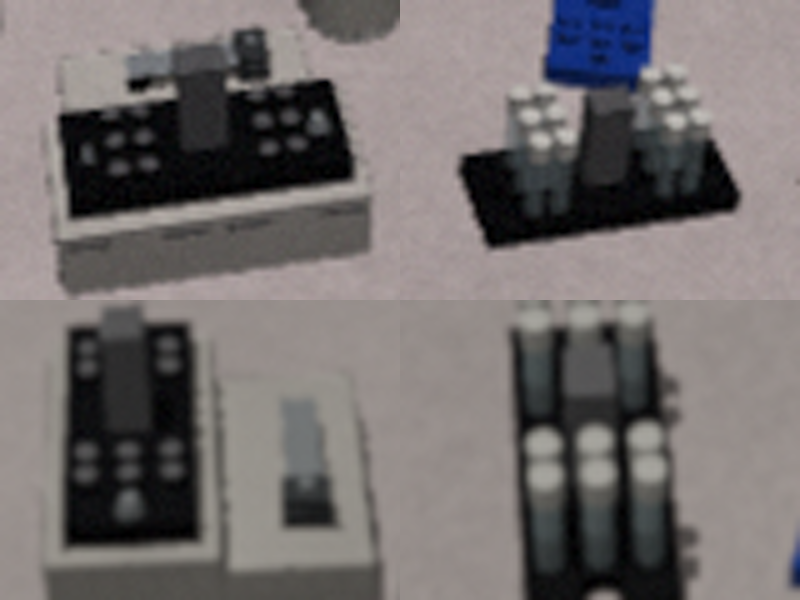

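The crop confirms both. The empty black carrier sits on the mixer, thick peg at the +y end, and the leaf root is at +y. The loaded carrier has its post at scene (393,195), and its +y hole looks large (side 321,322).

```bash
python3 - <<'E'
from h import *
i=r.camera_info('scene');j=r.camera_info('side')
for n,p,q,z in [('empty',(308,206.4),(289.6,179.4),150),('full',(393,195),(318,275),90)]:
    print(n,tri(i,p,j,q).round(1),ray(i,*p,z).round(1),ray(j,*q,z).round(1))
def yaw(A,B): d=B-A;return np.degrees(np.arctan2(-d[0],d[1])),np.linalg.norm(d)
print('mixer',yaw(ray(i,280,243,60),ray(i,342,233,60)))
print('full',yaw(ray(i,370.4,224,0),ray(i,419,217,0)))
# side long edges
print('mixer side',yaw(ray(j,265+75/5,175+540/5-60+60-60+0,60)*0+ray(j,265+65/5,175+325/5-60+0,78)*0+ray(j,278.0,180,78),ray(j,278.5,223.8,78)))
s=r.get_state();E=np.array(r.camera_info('wrist')['extrinsics'])
T=np.eye(4);T[:3,:3]=s['eef_rot'];T[:3,3]=s['position'];print('cam in tool',np.linalg.inv(E@T).round(3).tolist(), {k:r.camera_info('wrist')[k] for k in('fx','fy','cx','cy')})
E
```

```text
empty [553.3  33.9 147.7] [558.  35. 150.] [552.1  34.8 150. ]
full [457.1 321.6  87. ] [462.4 321.4  90. ] [456.1 322.6  90. ]
mixer (np.float64(7.829237977554757), np.float64(195.26466924065227))
full (np.float64(6.696504543021886), np.float64(175.01030022453617))
mixer side (np.float64(7.8262004075126566), np.float64(193.52952052285588))
cam in tool [[-0.002, -0.944, -0.329, 84.935], [1.0, -0.002, -0.0, 0.5], [-0.0, -0.329, 0.944, 29.086], [0.0, 0.0, 0.0, 1.0]] {'fx': 277.94172698735593, 'fy': 277.94172698735593, 'cx': 322.5189700951056, 'cy': 198.6744196241524}
```

```bash
cat >> h.py <<'E'
def plan(pos,yaw,step=45,s=None,turn=8.0):
    """rows in tool axes from the current pose to TCP pos (mm), tool-x yaw (deg), tool down; prints calls of 8 rows"""
    s=s or r.get_state();p=np.array(s['position']);R=np.array(s['eef_rot']);y0=np.degrees(np.arctan2(R[1,0],R[0,0]))
    d=np.array(pos)-p;dy=(yaw-y0+180)%360-180
    n=max(1,int(np.ceil(max(np.linalg.norm(d)/step,abs(dy)/turn))));rows=[]
    for k in range(n):
        a=np.radians(y0+dy*k/n);c,q=np.cos(a),np.sin(a)
        v=np.array([[c,q,0],[q,-c,0],[0,0,-1]])@(d/n)/1000
        rows.append('%.3f %.3f %.3f 0 0 %.1f'%(*(v+0.0),-dy/n))
    print('from',p.round(1),round(y0,1),'n',n)
    for k in range(0,n,8): print('; '.join(rows[k:k+8]))
E
python3 - <<'E'
from h import *
plan((555,34,400),97.8)
i=r.camera_info('scene')
for n,p in [('bottle',(258,206)),('jar',(339,201)),('carton',(195,298)),('rack',(402,283))]: print(n,ray(i,*p,0).round())
E
```

```text
from [ 204.4 -510.6  404.1] 21.8 n 15
0.035 -0.025 0.000 0 0 -5.1; 0.037 -0.022 0.000 0 0 -5.1; 0.039 -0.018 0.000 0 0 -5.1; 0.041 -0.015 0.000 0 0 -5.1; 0.042 -0.011 0.000 0 0 -5.1; 0.043 -0.008 0.000 0 0 -5.1; 0.043 -0.004 0.000 0 0 -5.1; 0.043 0.000 0.000 0 0 -5.1
0.043 0.004 0.000 0 0 -5.1; 0.043 0.008 0.000 0 0 -5.1; 0.042 0.011 0.000 0 0 -5.1; 0.040 0.015 0.000 0 0 -5.1; 0.039 0.019 0.000 0 0 -5.1; 0.037 0.022 0.000 0 0 -5.1; 0.035 0.025 0.000 0 0 -5.1
bottle [ 387. -145.    0.]
jar [383. 148.   0.]
carton [ 757. -302.    0.]
rack [750. 301.   0.]
```

>>> carry_out(motion="0.035 -0.025 0 0 0 -5.1; 0.037 -0.022 0 0 0 -5.1; 0.039 -0.018 0 0 0 -5.1; 0.041 -0.015 0 0 0 -5.1; 0.042 -0.011 0 0 0 -5.1; 0.043 -0.008 0 0 0 -5.1; 0.043 -0.004 0 0 0 -5.1; 0.043 0 0 0 0 -5.1")

```text
time_s: 0.9
position: [391.4, -217.5, 404.5]
eef_rot: [[0.457, 0.89, -0.0], [0.89, -0.457, 0.0], [-0.0, -0.0, -1.0]]
force: [1.2, 0.4, -0.6]
width: 85.4
grasp_force: 0.0
```

>>> carry_out(motion="0.043 0.004 0 0 0 -5.1; 0.043 0.008 0 0 0 -5.1; 0.042 0.011 0 0 0 -5.1; 0.040 0.015 0 0 0 -5.1; 0.039 0.019 0 0 0 -5.1; 0.037 0.022 0 0 0 -5.1; 0.035 0.025 0 0 0 -5.1; 0 0 0 0 0 0")

```text
time_s: 1.7
position: [555.5, 39.4, 403.0]
eef_rot: [[-0.151, 0.988, -0.002], [0.988, 0.151, 0.001], [0.001, -0.002, -1.0]]
force: [-0.3, -1.3, 0.5]
width: 85.4
grasp_force: 0.0
```

```bash
python3 - <<'E'
from h import *
i=r.camera_info('wrist');im=r.read_camera('wrist');cv2.imwrite('pics/w1.png',im[:,:,::-1]);np.save('w1.npy',i)
print(r.get_state()['position'],r.get_state()['joints'])
print('post top expected',proj(i,(555,34,150)))
E
```

```text
[554.5961812   37.74753354 403.34522596] [6.79360447e-02 1.01992572e-01 1.89548630e-01 1.66049965e+00
 1.10780219e-04 1.49005855e+00]
post top expected [321.60266349 211.53861604]
```

View pics/w1.png

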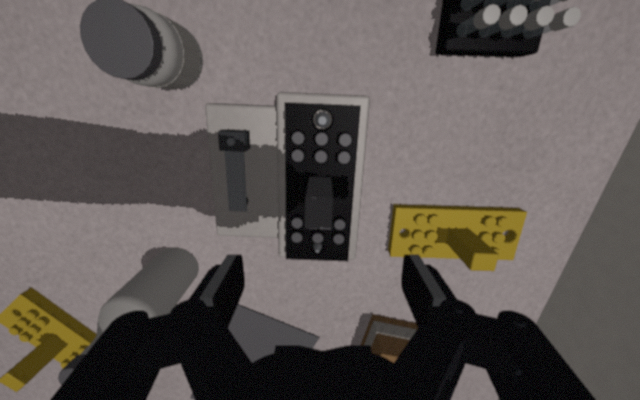

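The wrist view shows the carrier square in view: thick peg tip (321,118), thin peg tip (317,248), post top about (319,215), leaf from its bolt (233,140) to its free end (237,208).

```bash
python3 - <<'E'
from h import *
i=np.load('w1.npy',allow_pickle=True).item();im=cv2.imread('pics/w1.png')
A=ray(i,321,118,84);B=ray(i,317.5,246,84);c=(A+B)/2;d=A-B
print('pegs',A,B,'c',c,'len',np.linalg.norm(d),'yaw',np.degrees(np.arctan2(-d[0],d[1])))
print('post',ray(i,319,216,150))
# plate outline (dark) -> minAreaRect
k=cv2.inRange(cv2.cvtColor(im,cv2.COLOR_BGR2GRAY),0,255)
q=[(287,104),(360,107),(349,261),(285,258)]
P=np.array([ray(i,*p,78) for p in q]);print('plate',P.round(1).tolist(),P.mean(0))
q=[(276,94),(369,97),(356,263),(280,258)]
P=np.array([ray(i,*p,60) for p in q]);print('seat corners',P.round(1).tolist())
cv2.imwrite('pics/w1c.png',cv2.resize(im[85:275,190:390],(800,760*1),interpolation=cv2.INTER_CUBIC)[:600])
E
```

```text
pegs [542.90639486 107.58367271  84.        ] [560.2525488  -35.92639703  84.        ] c [551.57947183  35.82863784  84.        ] len 144.55458890784408 yaw 6.891944187953403
post [553.37977431  29.51876086 150.        ]
plate [[507.0, 115.5, 78.0], [580.3, 123.8, 78.0], [601.6, -53.8, 78.0], [523.8, -61.5, 78.0]] [553.19491859  31.01121574  78.        ]
seat corners [[492.2, 123.3, 60.0], [590.1, 135.1, 60.0], [614.7, -66.1, 60.0], [516.3, -73.7, 60.0]]
```

>>> carry_out(motion="-0.005 -0.002 0.026 0 0 1.4; 0 0 0.040 0 0 0; 0 0 0.030 0 0 0; 0 0 0.020 0 0 0; 0 0 0.010 0 0 0; 0 0 0 0 0 0", gripper=-1)

```text
time_s: 2.35
position: [551.9, 29.9, 277.7]
eef_rot: [[-0.119, 0.993, -0.002], [0.993, 0.119, -0.0], [0.0, -0.002, -1.0]]
force: [0.5, 0.3, -0.1]
width: 85.4
grasp_force: 0.0
```

>>> carry_out(motion="0 0 0 0 0 0; 0 0 0 0 0 0; 0 0 0 0 0 0; 0 0 0 0 0 0; 0 0 0 0 0 0; 0 0 0 0 0 0; 0 0 0 0 0 0; 0 0 0 0 0 0", gripper=1, grip_force=50)

```text
time_s: 3.15
position: [552.5, 30.5, 279.4]
eef_rot: [[-0.12, 0.993, 0.001], [0.993, 0.12, 0.0], [-0.0, 0.001, -1.0]]
force: [-2.2, -0.6, 5.8]
width: 23.5
grasp_force: 50.4
```

>>> carry_out(motion="0 0 -0.010 0 0 0; 0 0 -0.010 0 0 0; 0 0 -0.010 0 0 0; 0 0 -0.020 0 0 0; 0 0 -0.020 0 0 0; 0 0 -0.020 0 0 0; 0 0 -0.010 0 0 0; 0 0 0 0 0 0")

```text
time_s: 3.95
position: [552.7, 30.6, 380.4]
eef_rot: [[-0.121, 0.993, 0.003], [0.993, 0.121, 0.0], [-0.0, 0.003, -1.0]]
force: [0.7, -0.0, -2.1]
width: 23.5
grasp_force: 49.5
```

```bash
python3 - <<'E'
from h import *
plan((490,-340,340),71.3,step=40)
E
```

```text
from [552.7  30.6 380.4] 96.9 n 10
-0.036 -0.011 0.004 0 0 2.6; -0.036 -0.009 0.004 0 0 2.6; -0.037 -0.007 0.004 0 0 2.6; -0.037 -0.006 0.004 0 0 2.6; -0.037 -0.004 0.004 0 0 2.6; -0.038 -0.002 0.004 0 0 2.6; -0.038 -0.001 0.004 0 0 2.6; -0.038 0.001 0.004 0 0 2.6
-0.037 0.003 0.004 0 0 2.6; -0.037 0.004 0.004 0 0 2.6
```

>>> carry_out(motion="-0.018 -0.005 0 0 0 1.3; -0.036 -0.010 0 0 0 2.6; -0.037 -0.008 0.004 0 0 2.6; -0.037 -0.006 0.004 0 0 2.6; -0.037 -0.004 0.004 0 0 2.6; -0.038 -0.003 0.004 0 0 2.6; -0.038 -0.001 0.004 0 0 2.6; -0.038 0 0.005 0 0 2.6")

```text
time_s: 4.75
position: [506.9, -250.0, 352.4]
eef_rot: [[0.22, 0.976, -0.001], [0.976, -0.22, 0.001], [0.0, -0.001, -1.0]]
force: [-0.1, -0.6, -2.3]
width: 23.2
grasp_force: 49.5
```

>>> carry_out(motion="-0.037 0.003 0.005 0 0 2.6; -0.030 0.004 0.005 0 0 2.6; -0.020 0.002 0.005 0 0 1.3; -0.005 0 0.005 0 0 0; 0 0 0 0 0 0; 0 0 0 0 0 0")

```text
time_s: 5.35
position: [492.6, -339.0, 333.3]
eef_rot: [[0.326, 0.945, -0.001], [0.945, -0.326, 0.001], [0.001, -0.001, -1.0]]
force: [0.3, 0.3, -2.8]
width: 23.4
grasp_force: 49.5
```

```bash
python3 - <<'E'
from h import *
j=r.camera_info('side')
im=r.read_camera('side');cv2.imwrite('pics/s2.png',im[:,:,::-1])
plan((490,-340,228),71.3,step=20)
E
```

```text
from [ 492.7 -338.8  333.7] 71.0 n 6
-0.000 -0.000 0.018 0 0 -0.1; -0.000 -0.000 0.018 0 0 -0.1; -0.000 -0.000 0.018 0 0 -0.1; -0.000 -0.000 0.018 0 0 -0.1; -0.000 -0.000 0.018 0 0 -0.1; -0.000 -0.000 0.018 0 0 -0.1
```

View pics/s2.png

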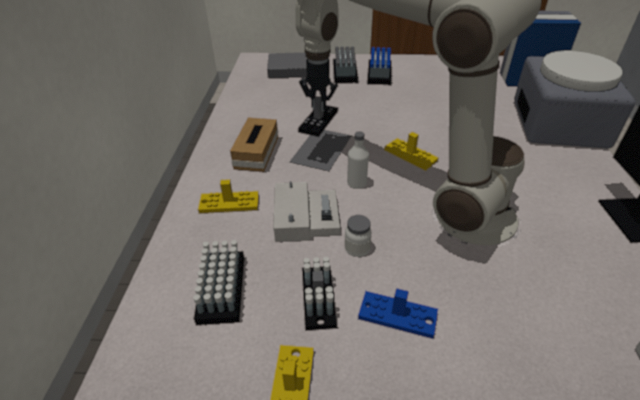

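The carrier hangs level over the mat (318,120) and lined up with it. The pegs are now bare at side (291,184) and (291,217). Lowering and releasing.

>>> carry_out(motion="0 0 0.020 0 0 0; 0 0 0.030 0 0 0; 0 0 0.025 0 0 0; 0 0 0.015 0 0 0; 0 0 0.008 0 0 0; 0 0 0.006 0 0 0; 0 0 0.004 0 0 0; 0 0 0.002 0 0 0")

```text
time_s: 6.2
position: [492.7, -339.8, 224.2]
eef_rot: [[0.327, 0.945, 0.001], [0.945, -0.327, -0.001], [-0.0, 0.001, -1.0]]
force: [-0.4, -0.2, -2.3]
width: 23.6
grasp_force: 49.4
```

>>> carry_out(motion="0 0 0.001 0 0 0; 0 0 0 0 0 0; 0 0 0 0 0 0")

```text
time_s: 6.5
position: [492.6, -339.9, 223.4]
eef_rot: [[0.327, 0.945, 0.001], [0.945, -0.327, -0.001], [-0.0, 0.001, -1.0]]
force: [-1.0, 0.2, 1.2]
width: 23.2
grasp_force: 49.9
```

Contact made, so I'll release, rise and look from the fixed cameras.

>>> carry_out(motion="0 0 0 0 0 0; 0 0 0 0 0 0; 0 0 0 0 0 0; 0 0 0 0 0 0; 0 0 0 0 0 0; 0 0 0 0 0 0", gripper=-1)

```text
time_s: 7.1
position: [492.5, -339.7, 222.7]
eef_rot: [[0.327, 0.945, -0.0], [0.945, -0.327, -0.0], [-0.0, -0.0, -1.0]]
force: [-0.5, -0.3, 0.2]
width: 85.3
grasp_force: 0.0
```

>>> carry_out(motion="0 0 -0.005 0 0 0; 0 0 -0.020 0 0 0; 0 0 -0.030 0 0 0; 0 0 -0.040 0 0 0; 0 0 -0.040 0 0 0; 0 0 -0.040 0 0 0; 0 0 -0.005 0 0 0; 0 0 0 0 0 0")

```text
time_s: 7.9
position: [492.6, -339.8, 404.4]
eef_rot: [[0.327, 0.945, 0.003], [0.945, -0.327, -0.002], [-0.001, 0.003, -1.0]]
force: [-0.1, -0.3, -0.9]
width: 85.5
grasp_force: 0.0
```

```bash
python3 - <<'E'
from h import *
a=r.read_camera('scene')[:,:,::-1];b=r.read_camera('side')[:,:,::-1]
cv2.imwrite('pics/a3.png',a);cv2.imwrite('pics/b3.png',b)
plan((552.5,33,403),97.3)
print();plan((460,322,403),97.3)
def c(im,u,v): return cv2.resize(im[v:v+60,u:u+80],(400,300),interpolation=cv2.INTER_CUBIC)
cv2.imwrite('pics/crop3.png',np.vstack([np.hstack([c(a,268,195),c(a,160,200)]),np.hstack([c(b,265,175),c(b,280,120)])]))
E
```

```text
from [ 492.5 -339.7  401.6] 70.9 n 9
0.041 -0.007 -0.000 0 0 -2.9; 0.042 -0.005 -0.000 0 0 -2.9; 0.042 -0.003 -0.000 0 0 -2.9; 0.042 -0.001 -0.000 0 0 -2.9; 0.042 0.001 -0.000 0 0 -2.9; 0.042 0.003 -0.000 0 0 -2.9; 0.042 0.006 -0.000 0 0 -2.9; 0.041 0.008 -0.000 0 0 -2.9
0.041 0.010 -0.000 0 0 -2.9

from [ 492.5 -339.7  401.6] 70.9 n 15
0.041 -0.016 -0.000 0 0 -1.8; 0.041 -0.015 -0.000 0 0 -1.8; 0.042 -0.014 -0.000 0 0 -1.8; 0.042 -0.013 -0.000 0 0 -1.8; 0.043 -0.011 -0.000 0 0 -1.8; 0.043 -0.010 -0.000 0 0 -1.8; 0.043 -0.009 -0.000 0 0 -1.8; 0.044 -0.007 -0.000 0 0 -1.8
0.044 -0.006 -0.000 0 0 -1.8; 0.044 -0.005 -0.000 0 0 -1.8; 0.044 -0.003 -0.000 0 0 -1.8; 0.044 -0.002 -0.000 0 0 -1.8; 0.044 -0.001 -0.000 0 0 -1.8; 0.044 0.001 -0.000 0 0 -1.8; 0.044 0.002 -0.000 0 0 -1.8
```

View pics/crop3.png

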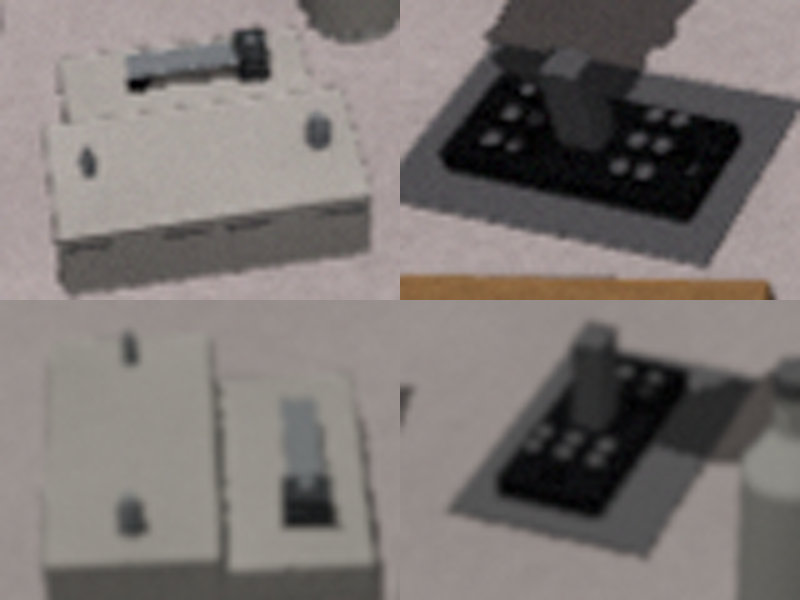

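The empty carrier lies flat inside the mat, and both pegs stand clear. Next: a look straight down at the bare pegs, then on to the loaded carrier.

>>> carry_out(motion="0.041 -0.007 0 0 0 -2.9; 0.042 -0.005 0 0 0 -2.9; 0.042 -0.003 0 0 0 -2.9; 0.042 -0.001 0 0 0 -2.9; 0.042 0.001 0 0 0 -2.9; 0.042 0.003 0 0 0 -2.9; 0.042 0.006 0 0 0 -2.9; 0.041 0.008 0 0 0 -2.9")

```text
time_s: 8.8
position: [546.5, -6.0, 401.0]
eef_rot: [[-0.074, 0.997, -0.002], [0.997, 0.074, 0.0], [0.0, -0.002, -1.0]]
force: [0.4, 1.1, -0.3]
width: 85.4
grasp_force: 0.0
```

>>> carry_out(motion="0.041 0.010 0 0 0 -2.9; 0 0 0 0 0 0; 0 0 0 0 0 0; 0 0 0 0 0 0")

```text
time_s: 9.2
position: [553.6, 33.2, 401.7]
eef_rot: [[-0.121, 0.993, -0.002], [0.993, 0.121, -0.0], [-0.0, -0.002, -1.0]]
force: [-0.8, -0.4, 0.2]
width: 85.0
grasp_force: 0.0
```

```bash
python3 - <<'E'
from h import *
i=r.camera_info('wrist');im=r.read_camera('wrist')[:,:,::-1];cv2.imwrite('pics/w4.png',im);np.save('w4.npy',i)
u0,v0=190,85
cv2.imwrite('pics/w4c.png',cv2.resize(im[v0:v0+190,u0:u0+200],(600,570),interpolation=cv2.INTER_CUBIC))
print(proj(i,(552.5,33,60)))
for p in [(543,106,84),(562,-40,84)]:print(p,proj(i,p))
plan((460,322,403),97)
E
```

```text
[322.25834452 178.70975741]
(543, 106, 84) [321.45446253 113.29375472]
(562, -40, 84) [322.7868372  245.10059902]
from [553.5  32.9 402.1] 96.9 n 7
0.043 -0.008 -0.000 0 0 -0.0; 0.043 -0.008 -0.000 0 0 -0.0; 0.043 -0.008 -0.000 0 0 -0.0; 0.043 -0.008 -0.000 0 0 -0.0; 0.043 -0.008 -0.000 0 0 -0.0; 0.043 -0.008 -0.000 0 0 -0.0; 0.043 -0.008 -0.000 0 0 -0.0
```

View pics/w4c.png

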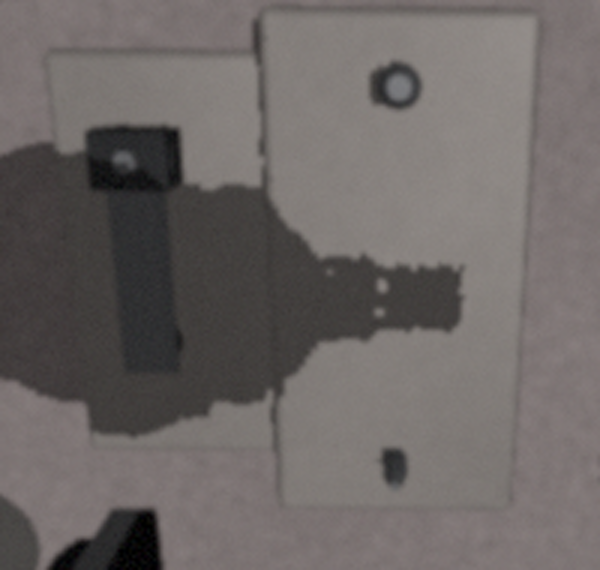

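```bash
python3 - <<'E'
from h import *
i=np.load('w4.npy',allow_pickle=True).item()
A=ray(i,322.7,114,84);B=ray(i,322,245,84);d=A-B;print('wrist pegs',A,B,'c',(A+B)/2,np.linalg.norm(d),np.degrees(np.arctan2(-d[0],d[1])))
P=np.array([ray(i,190+x/3,85+y/3,60) for x,y in [(263,10),(537,13),(511,506),(281,506)]]);print(P.round(1).tolist(),P.mean(0))
e=(P[0]+P[1])/2-(P[2]+P[3])/2;print(np.linalg.norm(e),np.degrees(np.arctan2(-e[0],e[1])))
for a,b in[(0,3),(1,2)]:
  e=P[a]-P[b];print(np.degrees(np.arctan2(-e[0],e[1])))
s,j=r.camera_info('scene'),r.camera_info('side')
# crops x5: scene(268,195), side(265,175)
T=tri(s,(268+317/5,195+117/5),j,(265+130/5,175+200/5*0+ (500-300)/5));N=tri(s,(268+88/5,195+150/5),j,(265+128/5,175+(336-300)/5))
d=T-N;print('scene pegs',T,N,(T+N)/2,np.linalg.norm(d),np.degrees(np.arctan2(-d[0],d[1])))
# leaf: tip end centre & block bolt
E=ray(i,190+153/3,85+370/3,53);print('leaf end',E,'bolt',ray(i,190+123/3,85+160/3,64))
c=(A+B)/2
for yw in(6.8,7.3):
  t=np.radians(yw);R=np.array([[np.cos(t),-np.sin(t)],[np.sin(t),np.cos(t)]]);print('leaf pred',c[:2]+R@[-100,-32])
E
```

```text
wrist pegs [544.3089623  105.48160457  84.        ] [561.07227013 -39.9804007   84.        ] c [552.69061621  32.75060193  84.        ] 146.42473653291762 6.5738710683990815
[[494.5, 124.4, 60.0], [589.5, 134.9, 60.0], [612.7, -59.4, 60.0], [515.3, -71.4, 60.0]] [552.99736501  32.12243583  60.        ]
196.29448092575066 6.430709500008413
6.07335673983896
6.790201859088832
scene pegs [545.08780291 106.53644529  80.41545584] [562.15978946 -39.2436037   79.89997369] [553.62379619  33.64642079  80.15771477] 146.77718191619198 6.679361673931238
leaf end [457.68111131 -18.46174095  53.        ] bolt [447.80242409  67.34914055  64.        ]
leaf pred [457.18299239 -10.86469116]
leaf pred [457.56723943 -11.69648109]
```

>>> carry_out(motion="0.043 -0.008 0 0 0 0; 0.043 -0.008 0 0 0 0; 0.043 -0.008 0 0 0 0; 0.043 -0.008 0 0 0 0; 0.043 -0.008 0 0 0 0; 0.043 -0.008 0 0 0 0; 0.043 -0.008 0 0 0 0; 0 0 0 0 0 0")

```text
time_s: 10.05
position: [460.3, 328.4, 402.0]
eef_rot: [[-0.125, 0.992, -0.001], [0.992, 0.125, 0.0], [0.001, -0.001, -1.0]]
force: [-0.0, -1.0, -0.4]
width: 85.4
grasp_force: 0.0
```

```bash
python3 - <<'E'
from h import *
r.read_camera('side')
i=r.camera_info('wrist');im=r.read_camera('wrist')[:,:,::-1];cv2.imwrite('pics/w5.png',im);np.save('w5.npy',i)
u,v=proj(i,(460,322,50)).astype(int);print(u,v,r.get_state()['position'])
u0,v0=u-80,max(v-110,0);print(u0,v0)
x=im[v0:v0+180,u0:u0+160];cv2.imwrite('pics/w5c.png',cv2.resize(cv2.convertScaleAbs(x,alpha=1.6),None,fx=3.3,fy=3.3,interpolation=cv2.INTER_CUBIC))
E
```

```text
321 179 [461.43662408 325.5313517  402.37419949]
241 69
```

View pics/w5c.png

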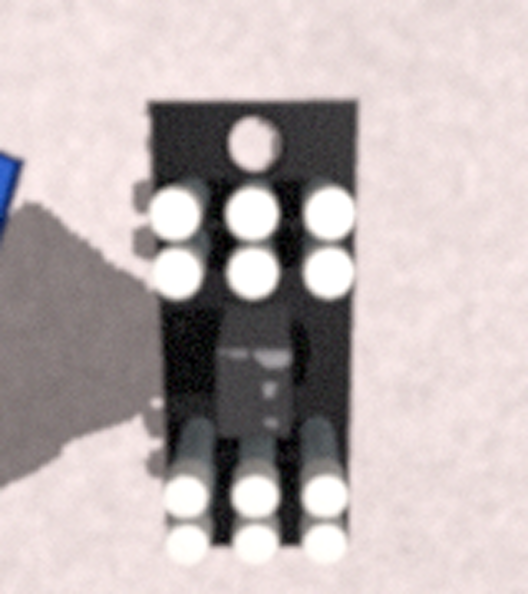

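The big hole at the +y end (crop 255,142) measures about 20 mm, which is the right way round. The post top is centred at crop (256,394).

```bash
python3 - <<'E'
from h import *
i=np.load('w5.npy',allow_pickle=True).item()
f=lambda x,y,z:ray(i,241+x/3.3,69+y/3.3,z)
H=f(255,142,18);P=f(256,394,90);d=H-P;print('hole',H,'post',P,np.linalg.norm(d[:2]),np.degrees(np.arctan2(-d[0],d[1])))
a,b=f(150,101,18),f(357,101,18);e=b-a;print('top edge',np.linalg.norm(e),np.degrees(np.arctan2(e[1],e[0])),(a+b)/2)
for x,y in[(151,175),(166,500),(357,101),(349,500)]:print(f(x,y,18).round(1))
print('hole dia',np.linalg.norm(f(229,142,18)-f(281,142,18)))
plan((459,321,217),97)
E
```

```text
hole [446.47665751 397.87933522  18.        ] post [456.79102582 323.31254488  90.        ] 75.27677207287695 7.875400700747833
top edge 75.48374369835554 7.02201453275761 [444.25144736 411.99404852  18.        ]
[409.2 381.4  18. ]
[426.1 250.1  18. ]
[481.7 416.6  18. ]
[502.7 259.6  18. ]
hole dia 19.22861234771904
from [461.4 325.5 402.4] 97.0 n 5
-0.001 -0.001 0.037 0 0 0.0; -0.001 -0.001 0.037 0 0 0.0; -0.001 -0.001 0.037 0 0 0.0; -0.001 -0.001 0.037 0 0 0.0; -0.001 -0.001 0.037 0 0 0.0
```

>>> carry_out(motion="-0.001 -0.005 0.020 0 0 -0.4; 0 0 0.040 0 0 0; 0 0 0.040 0 0 0; 0 0 0.035 0 0 0; 0 0 0.025 0 0 0; 0 0 0.015 0 0 0; 0 0 0.010 0 0 0; 0 0 0 0 0 0")

```text
time_s: 10.95
position: [456.8, 323.3, 217.2]
eef_rot: [[-0.128, 0.992, -0.001], [0.992, 0.128, -0.001], [-0.0, -0.001, -1.0]]
force: [-0.2, 0.1, 0.6]
width: 85.1
grasp_force: 0.0
```

>>> carry_out(motion="0 0 0 0 0 0; 0 0 0 0 0 0; 0 0 0 0 0 0; 0 0 0 0 0 0; 0 0 0 0 0 0; 0 0 0 0 0 0; 0 0 0 0 0 0; 0 0 0 0 0 0", gripper=1, grip_force=80)

```text
time_s: 11.75
position: [456.5, 324.3, 218.2]
eef_rot: [[-0.129, 0.992, 0.001], [0.992, 0.129, 0.001], [0.001, 0.001, -1.0]]
force: [-2.0, 0.7, 6.4]
width: 23.0
grasp_force: 79.7
```

>>> carry_out(motion="0 0 -0.005 0 0 0; 0 0 -0.010 0 0 0; 0 0 -0.015 0 0 0; 0 0 -0.020 0 0 0; 0 0 -0.020 0 0 0; 0 0 -0.020 0 0 0; 0 0 -0.020 0 0 0; 0 0 -0.020 0 0 0")

```text
time_s: 12.55
position: [456.4, 324.0, 349.6]
eef_rot: [[-0.129, 0.992, 0.001], [0.992, 0.129, 0.0], [0.0, 0.001, -1.0]]
force: [-0.2, -0.2, -4.9]
width: 23.3
grasp_force: 78.7
```

```bash
python3 - <<'E'
from h import *
plan((552.9,33,385),96.65,step=30)
print(r.get_state()['force'])
E
```

```text
from [456.4 324.  349.6] 97.4 n 11
-0.027 0.005 -0.003 0 0 0.1; -0.027 0.005 -0.003 0 0 0.1; -0.027 0.005 -0.003 0 0 0.1; -0.027 0.005 -0.003 0 0 0.1; -0.027 0.005 -0.003 0 0 0.1; -0.027 0.005 -0.003 0 0 0.1; -0.027 0.005 -0.003 0 0 0.1; -0.027 0.006 -0.003 0 0 0.1
-0.027 0.006 -0.003 0 0 0.1; -0.027 0.006 -0.003 0 0 0.1; -0.027 0.006 -0.003 0 0 0.1
[-0.17076535 -0.17646775 -4.88071483]
```

>>> carry_out(motion="-0.010 0.002 0 0 0 0; -0.020 0.004 0 0 0 0; -0.027 0.005 0 0 0 0.1; -0.027 0.005 0 0 0 0.1; -0.027 0.005 0 0 0 0.1; -0.027 0.005 0 0 0 0.1; -0.027 0.006 0 0 0 0.1; -0.027 0.006 0 0 0 0.1")

```text
time_s: 13.35
position: [518.4, 136.6, 347.0]
eef_rot: [[-0.118, 0.993, -0.001], [0.993, 0.118, -0.0], [-0.0, -0.001, -1.0]]
force: [0.8, 0.4, -5.8]
width: 23.5
grasp_force: 78.9
```

>>> carry_out(motion="-0.027 0.006 0 0 0 0.1; -0.027 0.006 0 0 0 0; -0.027 0.006 0 0 0 0; -0.020 0.004 0 0 0 0; -0.008 0.001 0 0 0 0; 0 0 0 0 0 0; 0 0 0 0 0 0; 0 0 0 0 0 0")

```text
time_s: 14.15
position: [553.6, 33.6, 347.6]
eef_rot: [[-0.118, 0.993, -0.0], [0.993, 0.118, 0.0], [0.0, -0.0, -1.0]]
force: [0.1, 0.1, -5.6]
width: 23.1
grasp_force: 78.9
```

```bash
python3 - <<'E'
from h import *
plan((552.9,33,310),96.65,step=10)
E
```

```text
from [553.6  33.6 347.6] 96.8 n 4
-0.000 -0.000 0.009 0 0 0.0; -0.000 -0.000 0.009 0 0 0.0; -0.000 -0.000 0.009 0 0 0.0; -0.000 -0.000 0.009 0 0 0.0
```

>>> carry_out(motion="0 -0.001 0.015 0 0 0.1; 0 0 0.015 0 0 0; 0 0 0.007 0 0 0; 0 0 0.002 0 0 0; 0 0 0 0 0 0; 0 0 0 0 0 0")

```text
time_s: 14.75
position: [553.0, 32.8, 309.3]
eef_rot: [[-0.115, 0.993, 0.001], [0.993, 0.115, 0.0], [-0.0, 0.001, -1.0]]
force: [0.0, -0.5, -4.7]
width: 23.0
grasp_force: 79.0
```

```bash
python3 - <<'E'
from h import *
i=r.camera_info('wrist');im=r.read_camera('wrist')[:,:,::-1];cv2.imwrite('pics/w6.png',im);np.save('w6.npy',i)
sc=r.read_camera('scene')[:,:,::-1];sd=r.read_camera('side')[:,:,::-1];cv2.imwrite('pics/a6.png',sc);cv2.imwrite('pics/b6.png',sd)
s=r.get_state();print(s['position'],s['force'])
u,v=proj(i,(544.2,106.5,108)).astype(int);print(u,v)
u0,v0=u-25,v-25;print(u0,v0)
A=cv2.resize(cv2.convertScaleAbs(im[v0:v0+50,u0:u0+50],alpha=1.6),(400,400),interpolation=cv2.INTER_CUBIC)
c=lambda x,u,v,w,h:cv2.resize(cv2.convertScaleAbs(x[v:v+h,u:u+w],alpha=1.4),(400,400),interpolation=cv2.INTER_CUBIC)
cv2.imwrite('pics/c6.png',np.hstack([A,c(sd,255,160,80,80)]))
E
```

```text
[553.0503737   32.7318979  309.23814656] [-0.50545616 -0.34875494 -5.85586753]
321 119
296 94
```

View pics/c6.png

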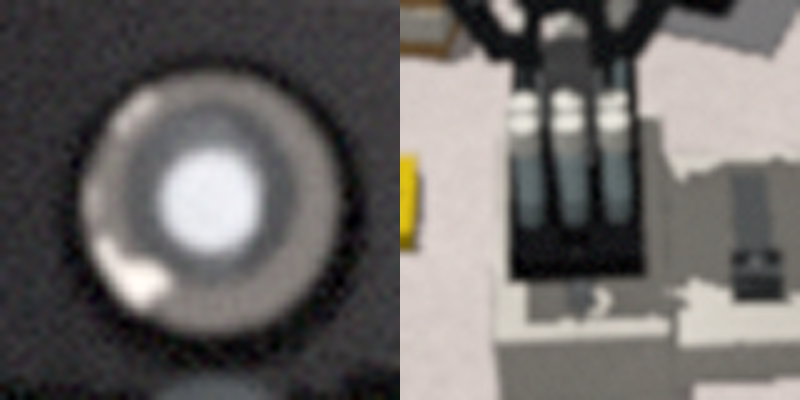

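The thick peg tip is centred in the large hole (tip 210,202; hole 210,200 in the crop). Parallax asks for about 1 mm towards -y. Lowering gently in stages.

>>> carry_out(motion="-0.001 0 0.002 0 0 0; 0 0 0.003 0 0 0; 0 0 0.003 0 0 0; 0 0 0.003 0 0 0; 0 0 0.003 0 0 0; 0 0 0 0 0 0")

```text
time_s: 15.5
position: [552.9, 31.7, 294.0]
eef_rot: [[-0.115, 0.993, -0.001], [0.993, 0.115, -0.0], [0.0, -0.001, -1.0]]
force: [-0.2, 0.4, -5.1]
width: 23.1
grasp_force: 79.0
```

>>> carry_out(motion="0 0 0.003 0 0 0; 0 0 0.003 0 0 0; 0 0 0.002 0 0 0; 0 0 0.002 0 0 0; 0 0 0 0 0 0")

```text
time_s: 16.0
position: [553.0, 31.8, 284.3]
eef_rot: [[-0.115, 0.993, -0.0], [0.993, 0.115, -0.0], [0.0, -0.0, -1.0]]
force: [0.5, 0.5, -5.9]
width: 23.0
grasp_force: 79.0
```

No contact force so far, and the underside is about 6 mm above the seat. Continuing down.

>>> carry_out(motion="0 0 0.002 0 0 0; 0 0 0.001 0 0 0; 0 0 0.001 0 0 0; 0 0 0.001 0 0 0; 0 0 0 0 0 0; 0 0 0 0 0 0")

```text
time_s: 16.6
position: [553.1, 31.8, 279.7]
eef_rot: [[-0.115, 0.993, -0.0], [0.993, 0.115, 0.0], [0.0, -0.0, -1.0]]
force: [-0.1, -0.1, -5.5]
width: 23.2
grasp_force: 79.0
```

>>> carry_out(motion="0 0 0.001 0 0 0; 0 0 0 0 0 0; 0 0 0 0 0 0")

```text
time_s: 16.9
position: [553.0, 31.7, 278.7]
eef_rot: [[-0.115, 0.993, -0.0], [0.993, 0.115, 0.0], [0.0, -0.0, -1.0]]
force: [-0.2, 0.2, -5.6]
width: 23.2
grasp_force: 79.0
```

>>> carry_out(motion="0 0 0.001 0 0 0; 0 0 0 0 0 0; 0 0 0 0 0 0")

```text
time_s: 17.2
position: [553.0, 31.7, 278.3]
eef_rot: [[-0.115, 0.993, 0.001], [0.993, 0.115, 0.0], [-0.0, 0.001, -1.0]]
force: [-2.7, -0.6, 3.0]
width: 23.0
grasp_force: 79.8
```

The force rose at the expected home height of 278.2 mm. Releasing and rising clear.

>>> carry_out(motion="0 0 0 0 0 0; 0 0 0 0 0 0; 0 0 0 0 0 0; 0 0 0 0 0 0; 0 0 0 0 0 0; 0 0 0 0 0 0; 0 0 0 0 0 0", gripper=-1)

```text
time_s: 17.9
position: [553.1, 31.7, 277.7]
eef_rot: [[-0.115, 0.993, -0.0], [0.993, 0.115, -0.0], [-0.0, -0.0, -1.0]]
force: [0.2, 0.4, 0.4]
width: 85.4
grasp_force: 0.0
```

>>> carry_out(motion="0 0 -0.005 0 0 0; 0 0 -0.020 0 0 0; 0 0 -0.030 0 0 0; 0 0 -0.030 0 0 0; 0 0 -0.030 0 0 0; 0 0 -0.010 0 0 0; 0 0 0 0 0 0; 0 0 0 0 0 0")

```text
time_s: 18.7
position: [553.1, 31.7, 401.6]
eef_rot: [[-0.115, 0.993, -0.001], [0.993, 0.115, -0.0], [0.0, -0.001, -1.0]]
force: [0.7, 0.7, -0.4]
width: 85.5
grasp_force: 0.0
```

```bash
python3 - <<'E'
from h import *
i=r.camera_info('wrist');im=r.read_camera('wrist')[:,:,::-1];np.save('w7.npy',i);cv2.imwrite('pics/w7.png',im)
sd=r.read_camera('side')[:,:,::-1];sc=r.read_camera('scene')[:,:,::-1]
c=lambda x,u,v,w,h:cv2.resize(cv2.convertScaleAbs(x[v:v+h,u:u+w],alpha=1.4),(400,300),interpolation=cv2.INTER_CUBIC)
u,v=proj(i,(500,35,60)).astype(int);print(u,v)
cv2.imwrite('pics/c7.png',np.vstack([np.hstack([c(sd,255,160,80,60),c(sc,268,185,80,60)]),np.hstack([c(im,u-130,max(v-105,0),280,210),c(sc,140,190,120,90)])]))
plan((457.3,-10.9,390),96.65,step=40)
E
```

```text
277 170
from [553.   31.7 401.1] 96.6 n 3
-0.010 -0.033 0.004 0 0 -0.0; -0.010 -0.033 0.004 0 0 -0.0; -0.010 -0.033 0.004 0 0 -0.0
```

View pics/c7.png

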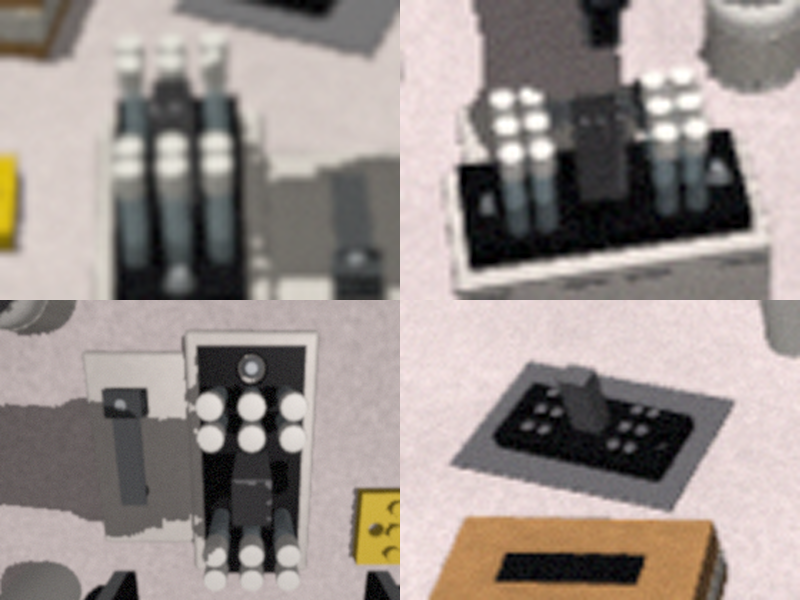

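The loaded carrier lies flush with both peg tips showing through its holes, and the empty one is on the mat. Now the leaf: fingers shut, moving above its tip at (457,-11).

>>> carry_out(motion="-0.010 -0.033 0.004 0 0 0; -0.010 -0.033 0.004 0 0 0; -0.010 -0.033 0.003 0 0 0; 0 0 0 0 0 0; 0 0 0.030 0 0 0; 0 0 0.040 0 0 0; 0 0 0.030 0 0 0; 0 0 0.010 0 0 0", gripper=1)

```text
time_s: 19.65
position: [457.5, -9.3, 278.1]
eef_rot: [[-0.115, 0.993, -0.005], [0.993, 0.115, 0.0], [0.001, -0.005, -1.0]]
force: [-0.2, -0.3, 0.5]
width: -0.2
grasp_force: 0.0
```

>>> carry_out(motion="0 0 0.020 0 0 0; 0 0 0.015 0 0 0; 0 0 0.005 0 0 0; 0 0 0 0 0 0; 0 0 0 0 0 0")

```text
time_s: 20.15
position: [458.5, -9.4, 242.6]
eef_rot: [[-0.115, 0.993, 0.001], [0.993, 0.115, -0.0], [-0.0, 0.001, -1.0]]
force: [-0.7, -0.1, 0.9]
width: -0.1
grasp_force: 0.0
```

>>> carry_out(motion="-0.002 -0.001 0.010 0 0 0; 0 0 0.006 0 0 0; 0 0 0.004 0 0 0; 0 0 0.004 0 0 0; 0 0 0 0 0 0")

```text
time_s: 20.65
position: [457.5, -11.5, 217.6]
eef_rot: [[-0.115, 0.993, 0.0], [0.993, 0.115, 0.0], [0.0, 0.0, -1.0]]
force: [0.3, 0.6, 3.7]
width: -0.3
grasp_force: 2.2
```

>>> carry_out(motion="0 0 0.003 0 0 0; 0 0 0.002 0 0 0; 0 0 0 0 0 0; 0 0 0 0 0 0")

```text
time_s: 21.05
position: [457.6, -11.3, 214.6]
eef_rot: [[-0.116, 0.993, 0.002], [0.993, 0.116, 0.001], [0.001, 0.002, -1.0]]
force: [-5.0, 3.2, 17.3]
width: 0.1
grasp_force: 8.2
```

17 N is well past the 5 N spring force, so the leaf is at its stop. Lifting clear.

>>> carry_out(motion="0 0 -0.010 0 0 0; 0 0 -0.020 0 0 0; 0 0 -0.030 0 0 0; 0 0 -0.040 0 0 0; 0 0 -0.040 0 0 0; 0 0 -0.030 0 0 0; 0 0 0 0 0 0; 0 0 0 0 0 0")

```text
time_s: 21.85
position: [457.5, -11.6, 382.8]
eef_rot: [[-0.115, 0.993, 0.0], [0.993, 0.115, -0.0], [-0.0, 0.0, -1.0]]
force: [-0.6, -0.3, -0.7]
width: 0.0
grasp_force: 0.0
```

```bash
python3 - <<'E'
from h import *
s=r.get_state();print(s['time_s'],s['position'],s['force'],s['qvel'].round(3))
print(r.job_done())
E
```

```text
21.85 [457.46497876 -11.58097104 382.81938673] [-0.56528596 -0.27493104 -0.69238798] [ 0.001  0.01  -0.038 -0.009  0.001  0.001]
the job is handed in; nothing more can be done
None
```

I handed the job in at about 22 s with no verdict returned: the empty carrier is flat on the mat, the loaded carrier is flush on the pegs, and the leaf was pressed to its stop (17 N) and released with the arm moved clear; I took no picture after the press to confirm it sprang back.

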